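# Unstack formed covers onto their layout boards

### The arm

A 6-joint arm with a two-finger parallel gripper is mounted at the origin on the work surface. World frame = base frame: x ahead of the robot, y to its left, z up, the work surface at z = 0. Lengths are in mm, angles in rad, forces in N, time in s.
With the tool pointing down it reaches from about 275 to 1000 mm from the base axis. Payload 8.4 kg.
Tool frame: the origin (TCP) lies at the centre of the arm's flange, where the gripper is bolted on; the fingertips stand 173 mm ahead of it and the grasp point (between the pads) lies 155 mm ahead of it (tcp_to_tips is the distance from the TCP to the fingertips, in mm); z points along the fingers, x is the direction in which the jaws open and shut, and the axes are right-handed (so a half turn about z gives the same grasp; the last joint's range is limited). The gripper opens to 85 mm and grips with 20 to 120 N. Pads are 22 mm wide; open, the fingers measure 114 mm over their backs; the gripper's body (76 mm by 85 mm) begins 54 mm behind the grasp point. The pads swing forward as they close: fully open they stand 13 mm farther back than shut.
Start: joints at [-1.304, 0.353, 1.633, -0, 1.155, -0.002], TCP at [165.983, -602.56, 404.681] pointing down, gripper open.
Joint ranges: [-2.63, 2.63], [-0.92, 2.1], [0.06, 2.66], [-1.3, 4.44], [0, 2.69], [-3.02, 3.02]. Speed limits (rad/s): [2.22, 2.22, 2.79, 3.14, 3.14, 3.14].

### API

Orientations are given as [roll, pitch, yaw] about the fixed x, y, z axes, in that order (R = Rz(yaw) Ry(pitch) Rx(roll)).
In Python, from rig import sense, grab_frame, camera_info, sign_off, tcp_to_tips gives the robot as it stands.
- The arm moves only by the shell command python3 -m creep 'ROWS' [FORCE]. ROWS is text: rows parted by semicolons, each of 5 numbers parted by spaces: the opening in per cent of the stroke, from 0 (shut) to 100 (fully open), then the shift along the tool's x, y, z in cm, then the turn about the tool's z in degrees. In form: fingers tx ty tz roll; .... A call has 1 to 20 rows; each row is the pose to reach, as a shift and turn from the pose measured when the call began, along the tool's axes at that moment; what a row does not reach only later rows make up. A row lasts 1/10 s, in which the tool goes at most 50 mm and 8.59 degrees, less where a joint would pass 70% of its speed; a pose out of reach is approached as far as the arm can. A call with a gripper value outside its range is refused whole. The fingers move at their own pace and stop on an object; FORCE is the grip in N (left out, the last holds). Time passes only in rows, so rows that repeat a pose let the fingers close. It gives the time, the measured TCP pose, the force and the opening at its end, in the units of the state.
- sense(): the state, without advancing time (a new reading comes with each control period).
- grab_frame(name): name is "scene" or "top"; returns (picture, depth): 480x640x3 uint8, blue, green, red; 480x640 float32, mm along the optical axis (not along the pixel's ray), 0 where there is no reading.
- camera_info(name): a dict with "vertical_fov" (degrees; the focal length in pixels is half the picture's height over the tangent of half this angle, whatever the lens; pixels are square), "cx", "cy" (the principal point, pixels), "world_to_cam" (4x4, takes a point from world to camera coordinates). Camera axes: x right, y down, z forward; pixel columns grow to the right and rows downward; lengths in mm; the calibration is good to about 2 mm. A picture is of the moment at which its call begins. camera_info takes no time and is no camera call.
- sign_off(): hands the job in, once; it reports no verdict.
The state is a dict: "clock": time; "qpos": joint angles; "qvel": joint speeds; "joint_efforts": joint torques, N m; "eef_pos": TCP position; "tcp_rot": TCP orientation; "contact_force": force on the tool from outside, world axes, zero at the start; "wrist_torque": the same for the moment, N m; "opening": opening from 0.0 (shut) to 1.0 (fully open).
Only numpy, scipy, OpenCV 4.12 (cv2) and the standard library are available. Lean on these libraries where they do the work, as an engineer would, in place of code of your own. Each camera call takes 0.05 s, during which the arm holds its last target.

### The job

Four formed aluminium covers stand in one stack on the bench. Take the stack apart from the top down, one cover at a time, and set each on the plywood layout board whose dark inlay has its outline, same side up and squarely over the inlay, then let go. Do not drop or tip any cover, and leave the can and the cup where they are.

Things in the scene. Friction and masses are not known exactly. Their poses are not given: they have to be found in the camera images.
- square_mid (a point): Small square cover, 30 x 30 mm seen from above, formed sheet-aluminium, plain silver, closed flat top, sides folded down all round, 44 mm tall; starts level, on top of the stack. The point is its centre, 22 mm above its underside and 22 mm below its top; z up; x and y along its sides. About 40 g.
- cap_mid (a point): Round cap, 50 mm in diameter, formed sheet-aluminium, plain silver, closed flat top, sides folded down all round, 44 mm tall; starts level, second from the top of the stack. The point is its centre, 22 mm above its underside and 22 mm below its top; z up; about 50 g.
- oblong_mid (a point): Round-ended cover, 112 mm long (x) and 52 mm wide (y), its two ends half circles seen from above, formed sheet-aluminium, plain silver, closed flat top, sides folded down all round, 44 mm tall; starts level, third from the top of the stack. The point is its centre, 22 mm above its underside and 22 mm below its top; z up; about 70 g.
- channel_mid (a point): Long rectangular cover, 170 mm long (x) and 56 mm wide (y), formed sheet-aluminium, plain silver, closed flat top, sides folded down all round, 44 mm tall; starts level, at the bottom (standing on the bench) of the stack. The point is its centre, 22 mm above its underside and 22 mm below its top; z up; about 70 to 140 g.
- board_square_mid (a point): Plywood layout board 80 x 80 mm, 8 mm thick, fixed flat on the bench, with a flush dark-wood inlay, the exact outline of the small square cover: a 30 x 30 mm square. The point is the inlay's centre on the board's top face, 8 mm above the bench; x and y along the square's sides, z up.
- board_cap_mid (a point): Plywood layout board 90 x 90 mm, 8 mm thick, fixed flat on the bench, with a flush dark-wood inlay, the exact outline of the round cap: a disc 50 mm across. The point is the inlay's centre on the board's top face, 8 mm above the bench; z up.
- board_oblong_mid (a point): Plywood layout board 142 x 82 mm, 8 mm thick, fixed flat on the bench, with a flush dark-wood inlay, the exact outline of the round-ended cover: 112 x 52 mm with half-round ends. The point is the inlay's centre on the board's top face, 8 mm above the bench; x along its length, z up.
- board_channel_mid (a point): Plywood layout board 200 x 86 mm, 8 mm thick, fixed flat on the bench, with a flush dark-wood inlay, the exact outline of the long rectangular cover: a 170 x 56 mm rectangle. The point is the inlay's centre on the board's top face, 8 mm above the bench; x along its length, z up.
- primer: Bystander: a closed steel can, 66 mm in diameter and 100 mm tall, upright and loose; the origin is the centre of its underside.
- rivet_cup: Bystander: an open grey plastic cup, 64 mm across the rim and 50 mm tall, upright and loose; the origin is the centre of its underside.
Mind the look-alikes: they are no part of the job. Leave any red or turquoise look-alike of the part that bears board_cap_mid alone.

How it is judged (in metres and radians):
On the way, in this order (a step that is already met when the one before it is completed fails the run):
1. the small square cover stands released on its own board (horizontal distance between square_mid and board_square_mid below 0.012 m and z of square_mid in the frame of board_square_mid between 0.018 and 0.026 m and angle between square_mid's own z axis and vertical below 0.12 rad and contact force between the fingers and square below 0.1 N and linear speed of square below 0.03 m/s and (angle between the x axis of square_mid and the x axis of board_square_mid, either way round below 0.2 rad or angle between the x axis of square_mid and the y axis of board_square_mid, either way round below 0.2 rad)), for 0.2 s.
2. the round cap stands released on its own board (horizontal distance between cap_mid and board_cap_mid below 0.012 m and z of cap_mid in the frame of board_cap_mid between 0.018 and 0.026 m and angle between cap_mid's own z axis and vertical below 0.12 rad and contact force between the fingers and cap below 0.1 N and linear speed of cap below 0.03 m/s), for 0.2 s.
3. the round-ended cover stands released on its own board (horizontal distance between oblong_mid and board_oblong_mid below 0.012 m and z of oblong_mid in the frame of board_oblong_mid between 0.018 and 0.026 m and angle between oblong_mid's own z axis and vertical below 0.12 rad and contact force between the fingers and oblong below 0.1 N and linear speed of oblong below 0.03 m/s and angle between the x axis of oblong_mid and the x axis of board_oblong_mid, either way round below 0.2 rad), for 0.2 s.
4. the long rectangular cover stands released on its own board (horizontal distance between channel_mid and board_channel_mid below 0.012 m and z of channel_mid in the frame of board_channel_mid between 0.018 and 0.026 m and angle between channel_mid's own z axis and vertical below 0.12 rad and contact force between the fingers and channel below 0.1 N and linear speed of channel below 0.03 m/s and angle between the x axis of channel_mid and the x axis of board_channel_mid, either way round below 0.2 rad), for 0.2 s.
At the end, for the whole second after the job is handed in: All four covers stand released and at rest on their own boards: centre within 12 mm of the inlay's centre, height within 4 mm of resting, level within 0.12 rad and, but for the round cap, turned within 0.2 rad of the inlay (half turns, and quarter turns of the square, count the same) (all of step 1 and all of step 2 and all of step 3 and all of step 4); the robot touches nothing.
It fails at once if a cover is tipped over (angle between any of square_mid, cap_mid, oblong_mid, channel_mid's own z axis and vertical above 0.6 rad).
It fails at once if a cover is dropped: it falls freely by more than about 3 cm ((linear speed of square above 0.8 m/s and contact force between the fingers and square below 0.05 N) or (linear speed of cap above 0.8 m/s and contact force between the fingers and cap below 0.05 N) or (linear speed of oblong above 0.8 m/s and contact force between the fingers and oblong below 0.05 N) or (linear speed of channel above 0.8 m/s and contact force between the fingers and channel below 0.05 N)).
It fails at once if the can or the cup is moved by more than 30 mm or knocked over (distance of any of primer, rivet_cup from where it was at the start of the episode above 0.03 m or angle between any of primer, rivet_cup's own z axis and vertical above 0.5 rad).
It also fails if it takes over 115 s, if anything falls off the work surface, if the arm or the gripper's body presses on something with over 40 N, if the wrist force passes 120 N, or if a joint passes its speed limit or range.

## Working session

There is one attempt and no reset: what is moved stays moved. The work goes in short steps, Python scripts to look and compute and a shell command to move; the robot and the scene stay as the last step left them, time stands still between calls to the robot, and variables do not carry over. Pictures are saved under pics/ and viewed, and the job is handed in when it is done.

```bash
mkdir -p pics; ls
python3 - <<'E'
from rig import *
import cv2
print(sense())
for n in("scene","top"):
    p,d=grab_frame(n); cv2.imwrite(f"pics/{n}0.png",p); 
    import numpy as np
    np.savez(f"pics/{n}0.npz",p=p,d=d)
    print(n,camera_info(n),d.min(),d.max())
print(tcp_to_tips)
E
```

```text
pics
{'clock': 0.0, 'qpos': array([-1.30439825e+00,  3.53627395e-01,  1.63415224e+00, -9.11710294e-06,
        1.15517347e+00, -2.42308886e-03]), 'qvel': array([-1.01908526e-03, -1.80668724e-03,  7.02822357e-05, -1.59678867e-03,
       -9.99409866e-04, -7.71703848e-04]), 'joint_efforts': array([-6.36515288e-04, -6.05258203e+01, -3.42061365e+01, -8.93918445e-05,
        9.50236106e-03,  2.18621217e-06]), 'eef_pos': array([ 165.91832097, -602.32492664,  403.96672357]), 'tcp_rot': array([ 3.14158761e+00,  1.36047167e-03, -1.30197148e+00]), 'contact_force': array([ 1.00672172, -0.50887551, -0.11195225]), 'wrist_torque': array([-0.01627208, -0.00651918, -0.00922472]), 'opening': 1.000094346193247}
scene {'vertical_fov': 53.24016011731024, 'cx': 313.2157591104522, 'cy': 229.85570994264867, 'world_to_cam': array([[-9.15158397e-02,  9.95714493e-01,  1.33229201e-02,
         3.32660744e+01],
       [ 5.40590368e-01,  6.09125905e-02, -8.39077893e-01,
        -1.97740244e+02],
       [-8.36293552e-01, -6.95866757e-02, -5.43848131e-01,
         1.55217141e+03],
       [ 0.00000000e+00,  0.00000000e+00,  0.00000000e+00,
         1.00000000e+00]])} 0.0 3929.5833
top {'vertical_fov': 57.894129507275196, 'cx': 315.96682874603255, 'cy': 240.61890095641985, 'world_to_cam': array([[ 4.55133104e-03, -9.99909088e-01, -1.26925783e-02,
         2.13961905e+01],
       [-9.96779492e-01, -3.52014029e-03, -8.01139962e-02,
         5.90715331e+02],
       [ 8.00620332e-02,  1.30163271e-02, -9.96704894e-01,
         1.02425734e+03],
       [ 0.00000000e+00,  0.00000000e+00,  0.00000000e+00,
         1.00000000e+00]])} 0.0 1940.9287
173.4
```

View pics/scene0.png

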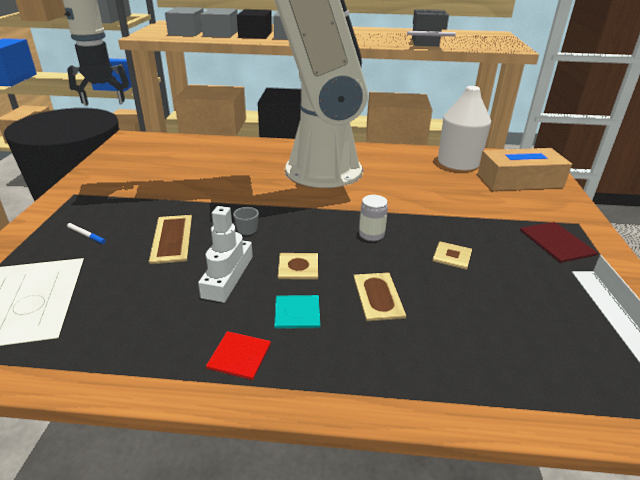

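View pics/top0.png

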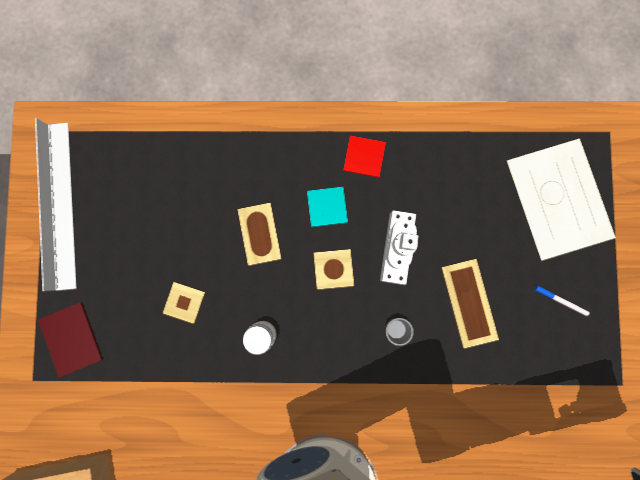

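The scene view shows the stack at about (225,255) with the cup right behind it at (246,220) and the can at (373,218). In the top view the boards are: square (184,302), cap (333,269), oblong (260,234) and channel (470,303). The stack is at (400,245), and the red and turquoise plates are decoys.

```bash
cat > h.py <<'E'
import numpy as np,cv2
from rig import *
def K(n):
    c=camera_info(n); return 240/np.tan(np.radians(c["vertical_fov"])/2),c["cx"],c["cy"],np.array(c["world_to_cam"])
def cast(n,uv,z):
    f,cx,cy,T=K(n); uv=np.atleast_2d(np.array(uv,float))
    d=np.c_[(uv[:,0]-cx)/f,(uv[:,1]-cy)/f,np.ones(len(uv))]@T[:3,:3]
    o=-T[:3,:3].T@T[:3,3]
    return o+d*((z-o[2])/d[:,2])[:,None]
def cloud(n,dep):
    f,cx,cy,T=K(n); v,u=np.mgrid[:480,:640]
    c=np.stack([(u-cx)/f*dep,(v-cy)/f*dep,dep],-1)
    return (c-T[:3,3])@T[:3,:3]
def proj(n,P):
    f,cx,cy,T=K(n); c=np.atleast_2d(P)@T[:3,:3].T+T[:3,3]
    return np.c_[cx+f*c[:,0]/c[:,2],cy+f*c[:,1]/c[:,2]]
def rect(xy):
    (c,(w,h),a)=cv2.minAreaRect(np.float32(xy))
    if w<h: a+=90;w,h=h,w
    return np.round(c,1),round(w,1),round(h,1),round((a+90)%180-90,1)
E
python3 - <<'E'
from h import *
for n in("scene","top"):
    z=np.load(f"pics/{n}0.npz");p=z['p'];dep=z['d']
    hsv=cv2.cvtColor(p,cv2.COLOR_BGR2HSV)
    C=cloud(n,dep)
    m=((hsv[...,0]<15)&(hsv[...,1]>100)&(hsv[...,2]>40)&(hsv[...,2]<130)).astype(np.uint8)
    # keep on-mat
    k,l,s,cc=cv2.connectedComponentsWithStats(m)
    for i in range(1,k):
        if 40<s[i,4]<3000:
            cs,_=cv2.findContours((l==i).astype(np.uint8),cv2.RETR_EXTERNAL,cv2.CHAIN_APPROX_NONE)
            P=cast(n,cs[0][:,0,:],8)[:,:2]
            Pc=cast(n,np.argwhere(l==i)[:,::-1],8)[:,:2].mean(0)
            if abs(P[:,0]).max()<1000: print(n,"inlay",cc[i].round(),s[i,4],rect(P),"cent",Pc.round(1),"z",round(float(np.median(C[l==i][:,2])),1))
    # plywood
    m=((hsv[...,0]>15)&(hsv[...,0]<30)&(hsv[...,1]>50)&(hsv[...,2]>170)).astype(np.uint8)
    k,l,s,cc=cv2.connectedComponentsWithStats(m)
    for i in range(1,k):
        if 150<s[i,4]<3000:
            cs,_=cv2.findContours((l==i).astype(np.uint8),cv2.RETR_EXTERNAL,cv2.CHAIN_APPROX_NONE)
            P=cast(n,cs[0][:,0,:],8)[:,:2]
            print(n,"ply",cc[i].round(),s[i,4],rect(P))
    X=C
    box=(X[...,0]>200)&(X[...,0]<750)&(X[...,1]>-330)&(X[...,1]<250)
    for zz in (50,100,44,88,132,176):
        m=(box&(abs(X[...,2]-zz)<7)).astype(np.uint8)
        k,l,s,cc=cv2.connectedComponentsWithStats(m)
        for i in range(1,k):
            if s[i,4]>60:
                Q=X[l==i]; print(n,zz,s[i,4],cc[i].round(),rect(Q[:,:2]),Q[:,2].mean().round(1))
E
```

```text
scene inlay [571. 142.] 2076 (array([-334.8,  869.3]), 485.7, 218.4, -27.0) cent [-324.7  888.1] z -392.5
scene inlay [225. 191.] 612 (array([ 206.4, -282.3]), 193.1, 179.5, 18.9) cent [ 196.3 -276. ] z -0.4
scene inlay [581. 182.] 53 (array([ 25. , 801.6]), 62.1, 29.0, -1.5) cent [ 15.9 797.7] z -609.3
scene inlay [171. 191.] 193 (array([ 213. , -437.8]), 182.1, 56.4, 59.7) cent [ 214.9 -431.6] z -0.5
scene inlay [188. 185.] 61 (array([ 172.2, -393.7]), 63.8, 59.3, -66.6) cent [ 174.4 -392.7] z -0.1
scene inlay [109. 188.] 90 (array([ 228.6, -616.3]), 80.4, 49.2, 6.4) cent [ 220.3 -615.4] z -0.6
scene inlay [146. 188.] 122 (array([ 206.5, -507.1]), 128.0, 51.4, 49.8) cent [ 209.4 -507.9] z -0.3
scene inlay [306. 197.] 443 (array([205.5, -33.3]), 161.8, 128.0, 54.1) cent [206.6 -35.3] z -0.5
scene inlay [ 89. 193.] 54 (array([ 252.8, -657.9]), 62.8, 30.2, -83.3) cent [ 254.3 -658.7] z -0.4
scene inlay [265. 201.] 70 (array([ 243.1, -150.2]), 73.0, 42.2, 46.8) cent [ 245.  -146.6] z -0.8
scene inlay [171. 237.] 777 (array([ 446.7, -349.3]), 163.7, 52.6, 14.1) cent [ 451.1 -348.5] z 7.
[... 4994 characters left out ...]
array([ 515.6, -162. ]), 55.6, 47.8, 80.3) 45.2
top 50 176 [400. 332.] (array([ 379.2, -168.8]), 62.4, 60.7, 44.7) 48.7
top 100 611 [256. 340.] (array([364.6, 153.7]), 59.3, 59.3, -43.7) 100.0
top 44 270 [400. 219.] (array([ 616. , -176.9]), 88.1, 56.5, -9.1) 43.8
top 44 400 [394. 274.] (array([ 519. , -162.1]), 56.3, 55.6, 80.7) 44.0
top 44 183 [400. 333.] (array([ 379.4, -168.8]), 61.5, 61.5, -35.6) 46.4
top 88 596 [400. 244.] (array([ 579.7, -170.6]), 110.4, 52.0, -10.6) 88.0
top 88 91 [264. 332.] (array([374.4, 144.2]), 63.1, 38.4, 45.5) 89.2
top 132 165 [401. 245.] (array([ 576.4, -166.3]), 49.3, 41.1, 17.8) 131.9
top 176 218 [409. 241.] (array([ 578.5, -170.2]), 30.2, 29.9, 81.6) 175.6
```

Boards and covers check out: the heights are right, the sizes are right, and the two views agree to about 4 mm. I'll average the views and write a helper that works out the shifts.

```bash
cat >> h.py <<'E'
def to(x,y,z,yaw_deg):
    s=sense(); p=s["eef_pos"]; r=s["tcp_rot"]
    from scipy.spatial.transform import Rotation as Ro
    R=Ro.from_euler("xyz",r).as_matrix()
    d=R.T@(np.array([x,y,z])-p)/10
    t=-(((yaw_deg-np.degrees(r[2]))+180)%360-180)
    print("t",round(s["clock"],2),"pose",p.round(1),np.degrees(r).round(2),"open",round(s["opening"],3),"F",s["contact_force"].round(1))
    print("shift cm",d.round(2),"turn",round(t,1),"q",s["qpos"].round(2))
E
python3 -c "
from h import *
to(579.5,-171.5,395,-98.2)"
```

```text
t 0.1 pose [ 165.9 -602.4  404. ] [ 1.80e+02  7.00e-02 -7.46e+01] open 1.0 F [-0.7  0.7 -0.6]
shift cm [-30.55 -51.32   0.94] turn 23.6 q [-1.3   0.35  1.63 -0.    1.16 -0.  ]
```

```bash
python3 -m creep '100 -2 -3 0 2; 100 -4 -7 0 4; 100 -6 -11 0 6; 100 -9 -15 0 8; 100 -12 -19 0 10; 100 -14 -23 0 12; 100 -17 -28 0 14; 100 -19 -32 0 16; 100 -22 -36 0.5 18; 100 -24 -40 0.5 20; 100 -26 -44 0.9 22; 100 -28.5 -48 0.9 23.6; 100 -29.5 -50 0.9 23.6; 100 -30.2 -51 0.9 23.6; 100 -30.55 -51.3 0.9 23.6; 100 -30.55 -51.3 0.9 23.6; 100 -30.55 -51.3 0.9 23.6' 25
python3 -c "
from h import *
to(579.5,-171.5,314,-98.2)"
```

```text
clock: 1.8
eef_pos: [578.6, -172.4, 395.4]
tcp_rot: [3.141, 0.001, -1.715]
contact_force: [0.9, 0.8, -0.0]
opening: 1.001
t 1.8 pose [ 578.6 -172.4  395.4] [ 1.7994e+02  5.0000e-02 -9.8250e+01] open 1.001 F [ 0.9  0.8 -0. ]
shift cm [-0.1  -0.09  8.14] turn -0.1 q [-0.29  0.33  1.69  0.    1.12  1.42]
```

```bash
python3 -m creep '100 -0.1 -0.1 1.5 0; 100 -0.1 -0.1 3 0; 100 -0.1 -0.1 4 0; 100 -0.1 -0.1 4 0' 25
python3 - <<'E'
from h import *
p,d=grab_frame("scene"); c=p[120:320,130:330]; cv2.imwrite("pics/a1.png",cv2.resize(c,None,fx=3,fy=3))
to(579.5,-171.5,314,-98.2)
E
```

```text
clock: 2.2
eef_pos: [578.7, -171.6, 352.9]
tcp_rot: [3.137, 0.001, -1.715]
contact_force: [-0.7, -0.8, 0.4]
opening: 0.996
t 2.25 pose [ 579.2 -171.6  354. ] [ 1.798e+02  7.000e-02 -9.826e+01] open 0.998 F [ 0.2 -0.2  0.4]
shift cm [-0.01 -0.04  4.  ] turn -0.1 q [-0.29  0.37  1.73  0.    1.05  1.42]
```

View pics/a1.png

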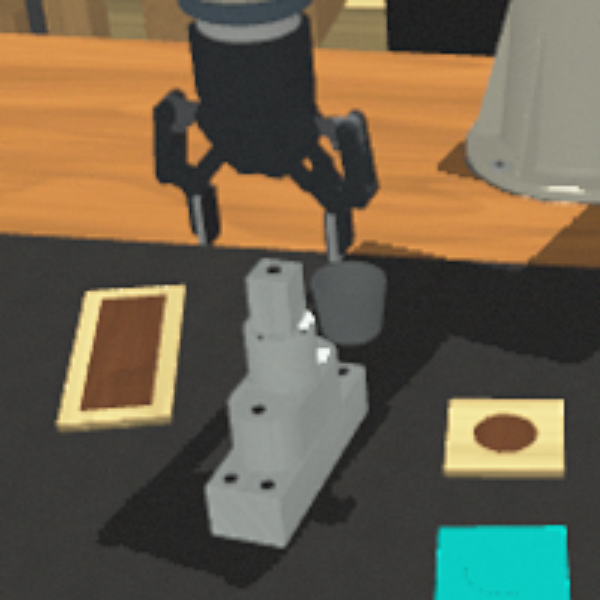

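The open fingers (crop (203,240) and (338,255)) straddle the square cover at (275,270). The square is well centred, so I'll descend and close.

```bash
python3 -m creep '90 0 0 1 0; 80 0 0 2 0; 70 0 0 3 0; 60 0 0 4 0; 55 0 0 4 0; 50 0 0 4 0; 46 0 0 4 0; 42 0 0 4 0; 38 0 0 4 0; 34 0 0 4 0; 30 0 0 4 0; 25 0 0 4 0; 20 0 0 4 0; 20 0 0 4 0; 20 0 0 4 0; 20 0 0 4 0' 25
python3 - <<'E'
from h import *
p,d=grab_frame("scene"); c=p[120:320,130:330]; cv2.imwrite("pics/a2.png",cv2.resize(c,None,fx=3,fy=3))
to(442.2,345.2,390,-107.8)
E
```

```text
clock: 3.85
eef_pos: [579.3, -171.6, 314.4]
tcp_rot: [3.139, 0.001, -1.715]
contact_force: [-1.2, -0.0, 5.2]
opening: 0.348
t 3.9 pose [ 579.3 -171.6  314.4] [ 1.7984e+02  6.0000e-02 -9.8260e+01] open 0.345 F [-0.9 -0.7  4.9]
shift cm [-49.18  21.01  -7.45] turn 9.5 q [-0.29  0.42  1.76  0.    0.97  1.42]
```

View pics/a2.png

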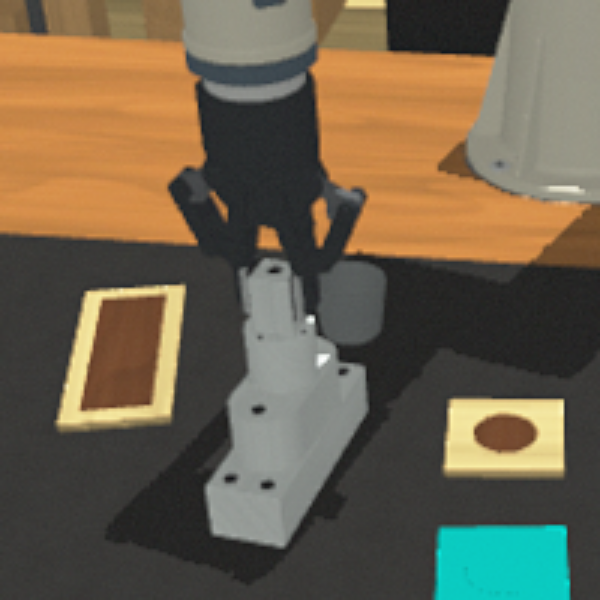

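The opening of 0.345 matches 29–30 mm, and both pads lie on the square's sides. Next I'll lift straight up slowly and check that the cap stays put.

```bash
python3 -m creep '20 0 0 -0.3 0; 20 0 0 -0.8 0; 20 0 0 -1.5 0; 20 0 0 -2.5 0; 20 0 0 -3.5 0; 20 0 0 -4.5 0; 20 0 0 -5.5 0; 20 0 0 -6.5 0; 20 0 0 -7 0; 20 0 0 -7 0'
python3 - <<'E'
from h import *
p,d=grab_frame("scene"); c=p[120:320,130:330]; cv2.imwrite("pics/a3.png",cv2.resize(c,None,fx=3,fy=3))
to(442.2,345.2,390,-107.8)
E
```

```text
clock: 4.9
eef_pos: [579.6, -171.8, 385.4]
tcp_rot: [3.14, 0.001, -1.715]
contact_force: [0.8, 0.2, -0.5]
opening: 0.348
t 4.95 pose [ 579.4 -171.7  384.7] [ 1.7987e+02  6.0000e-02 -9.8270e+01] open 0.348 F [-0.3  0.7 -0.5]
shift cm [-49.18  21.01  -0.43] turn 9.5 q [-0.29  0.34  1.7   0.    1.1   1.42]
```

View pics/a3.png

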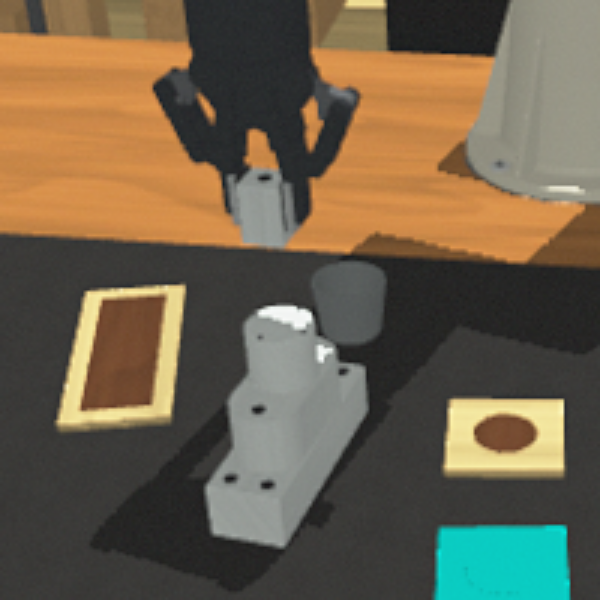

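The square lifted clean and level and the cap stayed. Now I'll carry it to its board.

```bash
python3 -m creep '20 -1 0.4 0 0; 20 -3 1.3 0 0.5; 20 -6 2.6 0 1; 20 -9 3.8 0 2; 20 -12 5.1 0 2.5; 20 -15 6.4 0 3; 20 -18 7.7 0 4; 20 -21 9 0 4.5; 20 -24 10.3 0 5; 20 -27 11.5 0 6; 20 -30 12.8 0 6.5; 20 -33 14.1 0 7; 20 -36 15.4 0 8; 20 -39 16.7 0 8.5; 20 -42 17.9 0 9; 20 -45 19.2 0 9.5; 20 -47 20.1 0 9.5; 20 -48.3 20.6 0 9.5; 20 -49.2 21 0 9.5; 20 -49.2 21 0 9.5'
python3 - <<'E'
from h import *
for n in("scene","top"):
    p,d=grab_frame(n); c=p[160:310,370:520] if n=="scene" else p[220:370,100:250]; cv2.imwrite(f"pics/b1{n}.png",cv2.resize(c,None,fx=4,fy=4))
to(442.2,345.2,191,-107.8)
E
```

```text
clock: 6.95
eef_pos: [442.0, 345.9, 385.4]
tcp_rot: [3.139, 0.0, -1.88]
contact_force: [0.8, -0.3, 0.0]
opening: 0.35
t 7.05 pose [442.4 344.8 385.5] [ 179.86   -0.   -107.77] open 0.35 F [ 0.3 -0.1 -0.4]
shift cm [-0.03 -0.02 19.45] turn 0.0 q [0.66 0.27 1.79 0.   1.08 2.54]
```

View pics/b1scene.png

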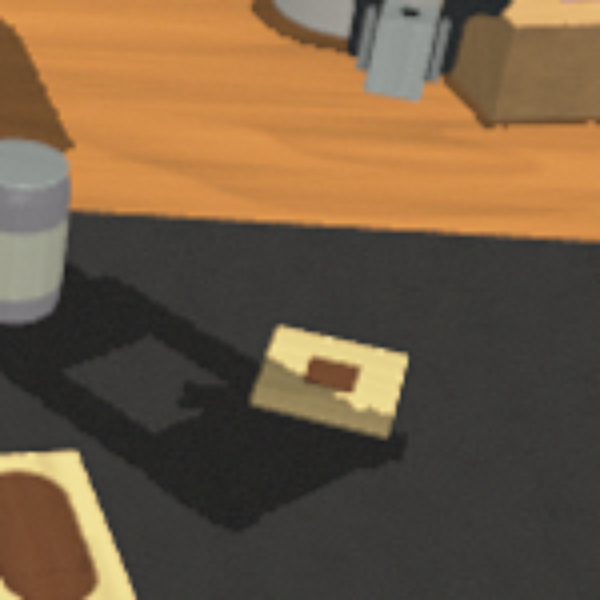

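```bash
python3 -m creep '20 0 0 1 0; 20 0 0 3 0; 20 0 0 5 0; 20 0 0 7 0; 20 0 0 9 0; 20 0 0 11 0; 20 0 0 13 0; 20 0 0 15 0; 20 0 0 16.5 0; 20 0 0 17.5 0; 20 0 0 18.2 0; 20 0 0 18.7 0; 20 0 0 18.7 0; 20 0 0 18.7 0'
python3 - <<'E'
from h import *
for n in("scene","top"):
    p,d=grab_frame(n); c=p[160:310,370:520] if n=="scene" else p[220:370,100:250]; cv2.imwrite(f"pics/b2{n}.png",cv2.resize(c,None,fx=4,fy=4))
to(442.2,345.2,190.5,-107.8)
E
```

```text
clock: 8.45
eef_pos: [442.1, 345.1, 198.9]
tcp_rot: [3.14, 0.001, -1.881]
contact_force: [-1.0, -0.7, 0.1]
opening: 0.349
t 8.55 pose [442.2 345.2 199.1] [ 1.7990e+02  5.0000e-02 -1.0776e+02] open 0.345 F [ 0.3  0.2 -0.5]
shift cm [-0.01 -0.    0.86] turn 0.0 q [0.66 0.53 1.91 0.   0.7  2.54]
```

View pics/b2scene.png

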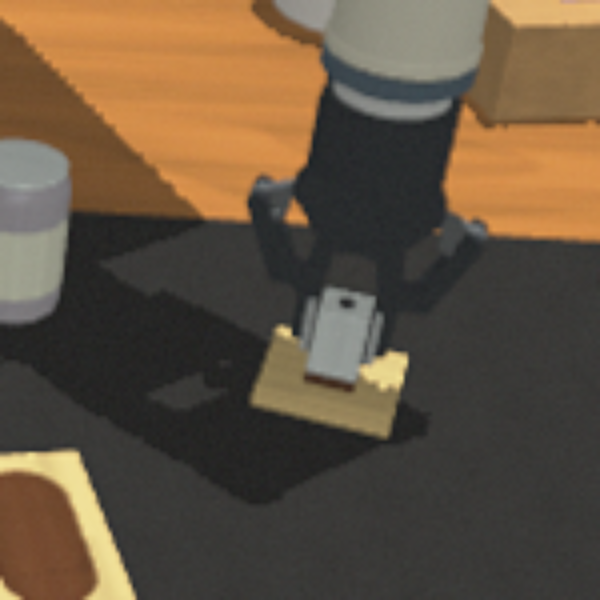

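The square sits right over its inlay, with a thin brown strip at (330,381). I'll lower the last 8 mm until it touches.

```bash
python3 -m creep '20 0 0 0.3 0; 20 0 0 0.6 0; 20 0 0 0.75 0; 20 0 0 0.85 0; 20 0 0 0.9 0; 20 0 0 0.9 0'; python3 -c "
from h import *
to(442.2,345.2,190.5,-107.8)"
```

```text
clock: 9.15
eef_pos: [442.1, 345.1, 190.4]
tcp_rot: [3.14, 0.001, -1.881]
contact_force: [-2.1, -1.8, 5.4]
opening: 0.348
t 9.15 pose [442.1 345.1 190.4] [ 1.7988e+02  3.0000e-02 -1.0776e+02] open 0.348 F [-2.1 -1.8  5.4]
shift cm [-0.01 -0.01 -0.01] turn 0.0 q [0.66 0.54 1.91 0.   0.68 2.54]
```

Touchdown with 5 N. Releasing.

```bash
python3 -m creep '40 0 0 0 0; 50 0 0 0 0; 60 0 0 0 0; 70 0 0 0 0; 80 0 0 0 0; 85 0 0 0 0; 85 0 0 0 0; 85 0 0 -1 0; 85 0 0 -3 0; 85 0 0 -6 0; 85 0 0 -9 0; 85 0 0 -13 0; 85 0 0 -17 0; 85 0 0 -19 0; 85 0 0 -19 0'
python3 - <<'E'
from h import *
for n in("scene","top"):
    p,d=grab_frame(n); c=p[160:310,370:520] if n=="scene" else p[220:370,100:250]; cv2.imwrite(f"pics/b3{n}.png",cv2.resize(c,None,fx=4,fy=4))
    C=cloud(n,d); m=(np.hypot(C[...,0]-442,C[...,1]-345)<60)&(abs(C[...,2]-52)<6); print(n,rect(C[m][:,:2]),C[m][:,2].mean())
    C=cloud(n,d); m=(np.hypot(C[...,0]-580,C[...,1]+171)<60)&(abs(C[...,2]-132)<5); Q=C[m]; print(n,"cap",rect(Q[:,:2]),Q.mean(0),cv2.minEnclosingCircle(np.float32(Q[:,:2])))
to(580,-170,385,-100)
E
```

```text
clock: 10.65
eef_pos: [443.1, 345.4, 384.7]
tcp_rot: [-3.14, 0.006, -1.881]
contact_force: [0.3, -0.1, 0.7]
opening: 0.851
scene (array([444. , 344.7]), 33.2, 29.5, -20.0) 50.83344671452051
scene cap (array([ 580.9, -172.4]), 48.5, 45.9, 13.4) [ 581.94794723 -172.07329901  131.0836279 ] ((580.271240234375, -173.00205993652344), 26.042043685913086)
top (array([442. , 346.6]), 30.1, 30.0, -17.9) 51.86390033040911
top cap (array([ 577.6, -169.9]), 47.9, 47.6, -0.1) [ 577.33887998 -170.06254494  131.92545329] ((577.4373779296875, -170.46656799316406), 24.771228790283203)
t 10.75 pose [442.2 344.7 380.9] [ 1.7992e+02  8.0000e-02 -1.0776e+02] open 0.847 F [-0.3  0.1 -0.2]
shift cm [ 44.82 -28.82  -0.51] turn -7.8 q [0.66 0.28 1.8  0.   1.07 2.54]
```

View pics/b3scene.png

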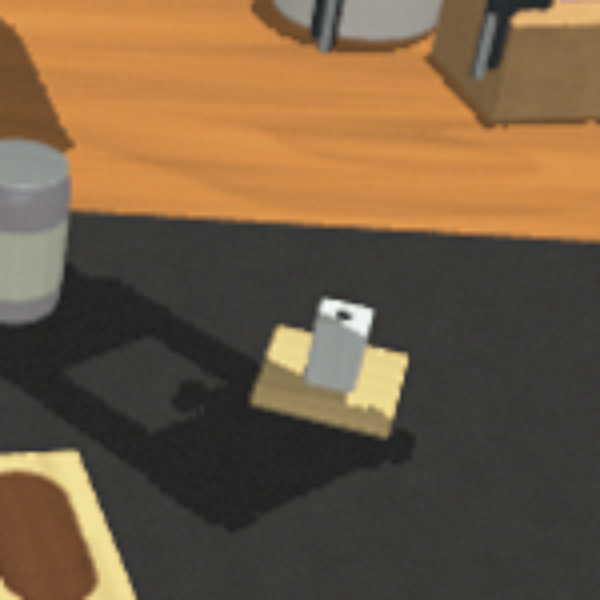

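The square stands released over its inlay; both views put it within 2 mm of the inlay centre, upright. The cap is at (579,-171.3). Going back for it.

```bash
python3 -m creep '100 2 -1.3 0 0; 100 5 -3.2 0 -1; 100 8 -5.1 0 -1; 100 11 -7.1 0 -2; 100 14 -9 0 -2; 100 17 -10.9 0 -3; 100 20 -12.9 0 -3; 100 23 -14.8 0 -4; 100 26 -16.7 0 -4; 100 29 -18.6 0 -5; 100 32 -20.6 0 -5; 100 35 -22.5 0 -6; 100 38 -24.4 0 -7; 100 41 -26.4 0 -7.8; 100 43.5 -28 0 -7.8; 100 44.8 -28.8 0 -7.8; 100 44.8 -28.8 0 -7.8; 100 44.8 -28.8 0 -7.8'
python3 -c "
from h import *
to(579,-171.3,270,-100)"
```

```text
clock: 12.55
eef_pos: [579.4, -169.2, 378.9]
tcp_rot: [3.138, 0.002, -1.745]
contact_force: [-0.3, 0.2, -0.0]
opening: 1.004
t 12.55 pose [ 579.4 -169.2  378.9] [ 1.7981e+02  1.3000e-01 -9.9990e+01] open 1.004 F [-0.3  0.2 -0. ]
shift cm [ 0.24 -0.04 10.89] turn 0.0 q [-0.29  0.35  1.7   0.    1.09  1.46]
```

```bash
python3 -m creep '100 0.1 0 1 0; 100 0.2 0 3 0; 100 0.2 0 5 0; 100 0.2 0 7 0; 100 0.2 0 9 0; 100 0.2 0 10.3 0; 90 0.2 0 10.8 0; 80 0.2 0 10.8 0; 75 0.2 0 10.8 0; 70 0.2 0 10.8 0; 66 0.2 0 10.8 0; 62 0.2 0 10.8 0; 58 0.2 0 10.8 0; 54 0.2 0 10.8 0; 48 0.2 0 10.8 0; 42 0.2 0 10.8 0; 42 0.2 0 10.8 0; 42 0.2 0 10.8 0' 25
python3 - <<'E'
from h import *
p,d=grab_frame("scene"); c=p[120:320,130:330]; cv2.imwrite("pics/c1.png",cv2.resize(c,None,fx=3,fy=3))
to(525.2,-19.6,300,-100)
E
```

```text
clock: 14.35
eef_pos: [578.8, -171.0, 271.5]
tcp_rot: [3.139, 0.002, -1.745]
contact_force: [-0.9, -0.5, 6.3]
opening: 0.58
t 14.4 pose [ 578.8 -171.   271.5] [ 1.7985e+02  1.1000e-01 -9.9990e+01] open 0.579 F [-1.7  0.   5.3]
shift cm [-13.99   7.92  -2.81] turn 0.0 q [-0.29  0.47  1.78  0.    0.89  1.45]
```

View pics/c1.png

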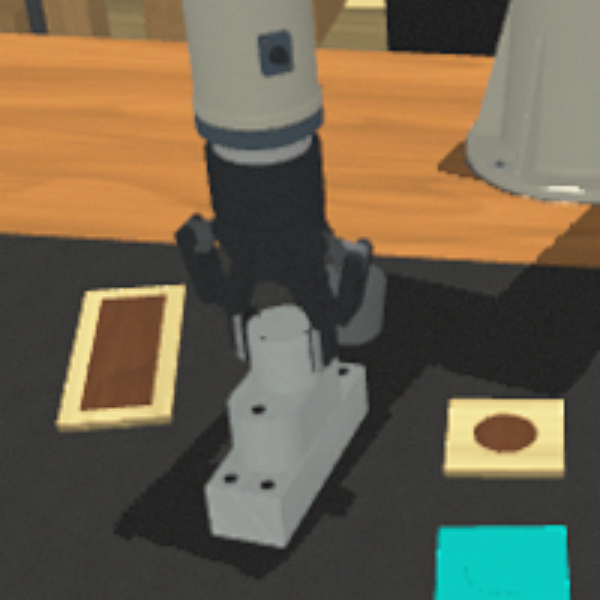

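The cap is gripped (0.58 matches 49–50 mm). Lift it and verify.

```bash
python3 -m creep '42 0 0 -0.3 0; 42 0 0 -0.8 0; 42 0 0 -1.5 0; 42 0 0 -2.5 0; 42 0 0 -3.5 0; 42 0 0 -4.5 0; 42 0 0 -5.5 0; 42 0 0 -6.5 0; 42 0 0 -7 0; 42 0 0 -7 0' 30
python3 - <<'E'
from h import *
p,d=grab_frame("scene"); c=p[120:320,130:330]; cv2.imwrite("pics/c2.png",cv2.resize(c,None,fx=3,fy=3))
C=cloud("scene",d); q=C[215:218,215:230]
to(525.2,-19.6,340,-100)
E
```

```text
clock: 15.4
eef_pos: [579.2, -171.3, 342.5]
tcp_rot: [3.14, 0.002, -1.745]
contact_force: [0.7, -1.0, 0.4]
opening: 0.576
t 15.45 pose [ 579.  -171.2  341.8] [ 1.7988e+02  1.1000e-01 -1.0000e+02] open 0.574 F [ 0.5  0.3 -0.3]
shift cm [-14.     7.93   0.22] turn 0.0 q [-0.29  0.39  1.74  0.    1.02  1.45]
```

View pics/c2.png

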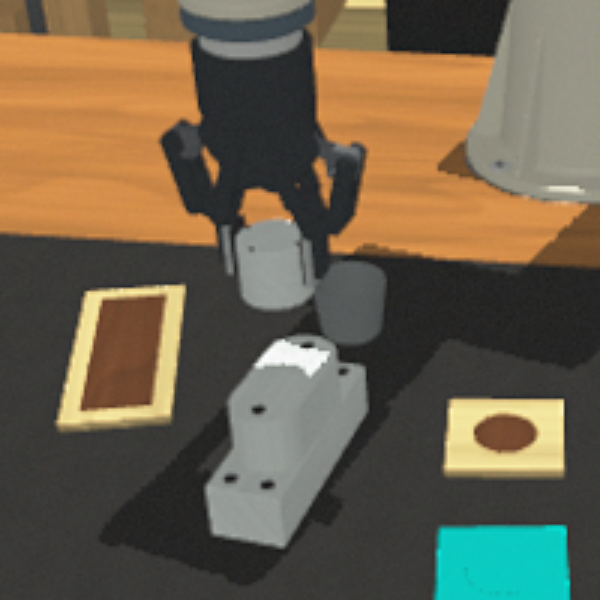

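```bash
python3 -m creep '42 -1 0.6 0 0; 42 -3 1.7 0 0; 42 -5 2.8 0 0; 42 -7 4 0 0; 42 -9 5.1 0 0; 42 -11 6.2 0 0; 42 -12.7 7.2 0 0; 42 -14 7.9 0 0; 42 -14 7.9 1 0; 42 -14 7.9 3 0; 42 -14 7.9 5 0; 42 -14 7.9 7 0; 42 -14 7.9 9 0; 42 -14 7.9 11 0; 42 -14 7.9 12.5 0; 42 -14 7.9 13.5 0; 42 -14 7.9 14 0; 42 -14 7.9 14.2 0; 42 -14 7.9 14.2 0'
python3 - <<'E'
from h import *
p,d=grab_frame("scene"); c=p[170:320,220:370]; cv2.imwrite("pics/c3.png",cv2.resize(c,None,fx=4,fy=4))
to(525.2,-19.6,191.5,-100)
E
```

```text
clock: 17.35
eef_pos: [525.4, -19.4, 200.3]
tcp_rot: [3.14, 0.002, -1.745]
contact_force: [0.8, 0.6, -0.9]
opening: 0.575
t 17.4 pose [525.5 -19.4 200.6] [ 1.7992e+02  1.1000e-01 -9.9990e+01] open 0.579 F [ 0.9  0.2 -0.3]
shift cm [0.03 0.03 0.91] turn 0.0 q [-0.04  0.49  1.99  0.    0.67  1.7 ]
```

View pics/c3.png

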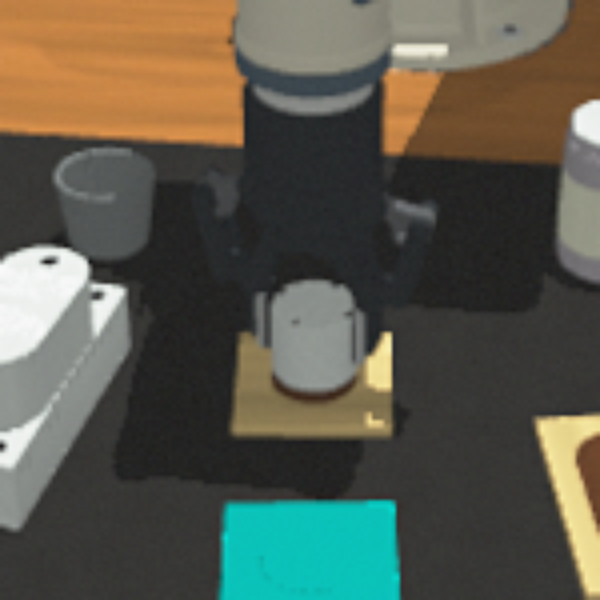

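The cap hangs just above its inlay at (313,388), concentric. Lower the last 9 mm.

```bash
python3 -m creep '42 0 0 0.3 0; 42 0 0 0.6 0; 42 0 0 0.8 0; 42 0 0 0.9 0; 42 0 0 0.95 0; 42 0 0 0.95 0'
```

```text
clock: 18.0
eef_pos: [525.5, -19.3, 191.5]
tcp_rot: [3.14, 0.002, -1.745]
contact_force: [-1.6, -0.0, 5.8]
opening: 0.578
```

```bash
python3 -m creep '62 0 0 0 0; 70 0 0 0 0; 78 0 0 0 0; 86 0 0 0 0; 94 0 0 0 0; 100 0 0 0 0; 100 0 0 0 0; 100 0 0 -1 0; 100 0 0 -3 0; 100 0 0 -6 0; 100 0 0 -9 0; 100 0 0 -12 0; 100 0 0 -12 0'
python3 - <<'E'
from h import *
p,d=grab_frame("scene"); c=p[120:320,200:400]; cv2.imwrite("pics/c4.png",cv2.resize(c,None,fx=3,fy=3))
for n in("scene","top"):
    p,d=grab_frame(n)
    C=cloud(n,d); m=(np.hypot(C[...,0]-525,C[...,1]+20)<60)&(abs(C[...,2]-52)<5); print(n,rect(C[m][:,:2]),C[m].mean(0) )
    for z in(88,44):
        m=(np.hypot(C[...,0]-580,C[...,1]+171)<100)&(abs(C[...,2]-z)<4); Q=C[m]; print(n,z,rect(Q[:,:2]),Q.mean(0))
to(579,-171,315,-100.5)
E
```

```text
clock: 19.3
eef_pos: [527.0, -19.6, 316.0]
tcp_rot: [-3.136, 0.003, -1.745]
contact_force: [0.6, 0.7, -0.1]
opening: 0.997
scene (array([527. , -18.8]), 49.6, 48.7, 67.2) [529.11347885 -18.80718942  51.06261975]
scene 88 (array([ 581.6, -173.6]), 114.2, 54.0, -11.3) [ 585.12785411 -172.99088496   87.32389708]
scene 44 (array([ 577.6, -173.6]), 170.8, 56.7, -8.8) [ 617.36722998 -172.20975562   43.45916257]
top (array([0., 0.]), 0.0, 0.0, 0.0) [nan nan nan]
top 88 (array([ 579.8, -174.7]), 107.1, 52.4, -0.8) [ 583.77924282 -175.04529197   88.02645849]
top 44 (array([ 575.6, -171. ]), 169.8, 56.1, -8.8) [ 593.65623071 -178.04818282   44.051366  ]
t 19.45 pose [525.3 -19.6 311.5] [ 1.7992e+02  1.1000e-01 -9.9990e+01] open 1.007 F [-0.3  0.5 -0.7]
shift cm [13.98 -7.91 -0.38] turn 0.5 q [-0.04  0.31  1.93  0.    0.9   1.7 ]<stdin>:5: RuntimeWarning: Mean of empty slice.
  ret = um.true_divide(
```

View pics/c4.png

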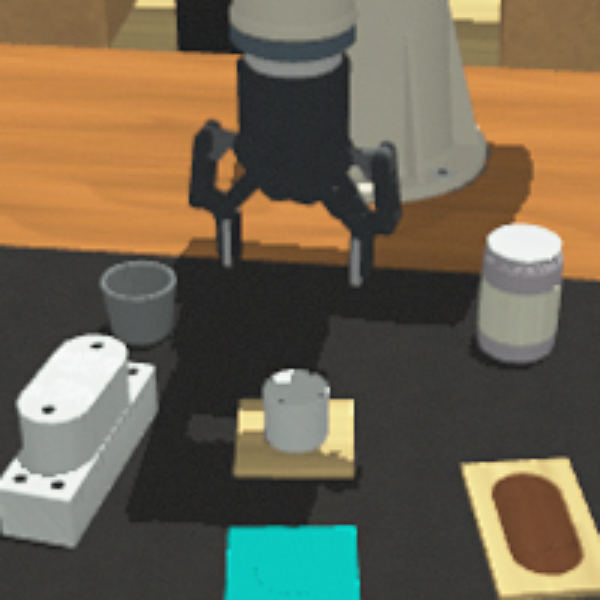

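The cap stands released on its board, 2 mm off at most. Next is the oblong at about (580.8,-171.9), yaw -10.8°.

```bash
python3 -m creep '100 2 -1.1 0 0; 100 5 -2.8 0 0.3; 100 8 -4.5 0 0.8; 100 11 -6.2 0 0.8; 100 13 -7.4 0 0.8; 100 14 -8.1 0 0.8; 100 14 -8.1 0 0.8; 100 14 -8.1 0 0.8'
python3 -c "
from h import *
p,d=grab_frame('scene'); c=p[120:320,130:330]; cv2.imwrite('pics/d0.png',cv2.resize(c,None,fx=3,fy=3))
to(580.8,-171.9,227,-100.8)"
```

```text
clock: 20.25
eef_pos: [580.3, -170.8, 310.3]
tcp_rot: [3.138, 0.002, -1.759]
contact_force: [-0.3, -0.0, -0.3]
opening: 1.001
t 20.3 pose [ 580.2 -170.5  310.6] [ 1.7983e+02  1.4000e-01 -1.0077e+02] open 1.0 F [-0.7 -0.5 -0.1]
shift cm [ 0.15 -0.11  8.36] turn 0.0 q [-0.29  0.42  1.76  0.    0.96  1.47]
```

View pics/d0.png

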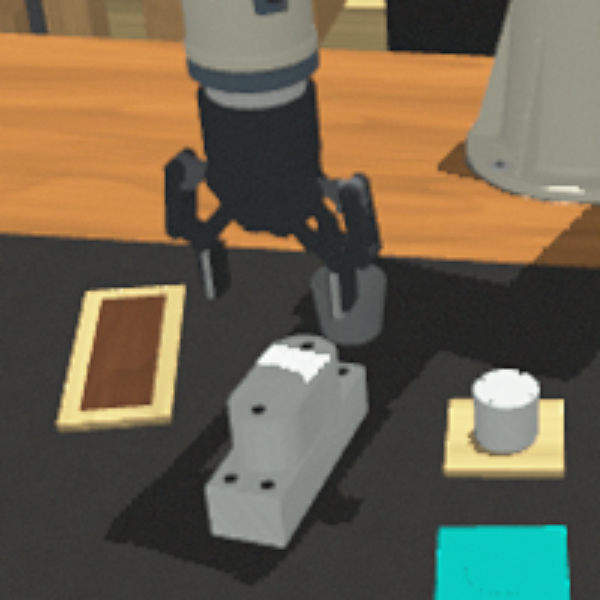

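The fingers straddle the oblong's middle. Descend and close.

```bash
python3 -m creep '100 0.1 0 1 0; 100 0.15 -0.1 3 0; 100 0.15 -0.1 5 0; 100 0.15 -0.1 7 0; 100 0.15 -0.1 8 0; 90 0.15 -0.1 8.3 0; 80 0.15 -0.1 8.3 0; 75 0.15 -0.1 8.3 0; 71 0.15 -0.1 8.3 0; 67 0.15 -0.1 8.3 0; 63 0.15 -0.1 8.3 0; 60 0.15 -0.1 8.3 0; 56 0.15 -0.1 8.3 0; 50 0.15 -0.1 8.3 0; 44 0.15 -0.1 8.3 0; 44 0.15 -0.1 8.3 0; 44 0.15 -0.1 8.3 0' 30
python3 -m creep '44 0 0 -0.3 0; 44 0 0 -0.8 0; 44 0 0 -1.5 0; 44 0 0 -2.5 0; 44 0 0 -3.5 0; 44 0 0 -4.5 0; 44 0 0 -5.5 0; 44 0 0 -6.5 0; 44 0 0 -7.5 0; 44 0 0 -8.5 0; 44 0 0 -9 0; 44 0 0 -9 0' 35
python3 - <<'E'
from h import *
p,d=grab_frame("scene"); c=p[120:320,130:330]; cv2.imwrite("pics/d1.png",cv2.resize(c,None,fx=3,fy=3))
to(611,163.4,320,-78)
E
```

```text
clock: 22.0
eef_pos: [580.9, -172.0, 228.1]
tcp_rot: [3.139, 0.002, -1.759]
contact_force: [-1.0, 0.4, 5.7]
opening: 0.607
clock: 23.2
eef_pos: [581.3, -172.3, 319.0]
tcp_rot: [3.141, 0.002, -1.759]
contact_force: [-0.6, 0.5, -0.7]
opening: 0.602
t 23.25 pose [ 581.1 -172.3  318.4] [ 1.7990e+02  1.2000e-01 -1.0077e+02] open 0.6 F [ 0.1  0.7 -1.1]
shift cm [-33.53   3.34  -0.08] turn -22.8 q [-0.29  0.42  1.75  0.    0.98  1.47]
```

View pics/d1.png

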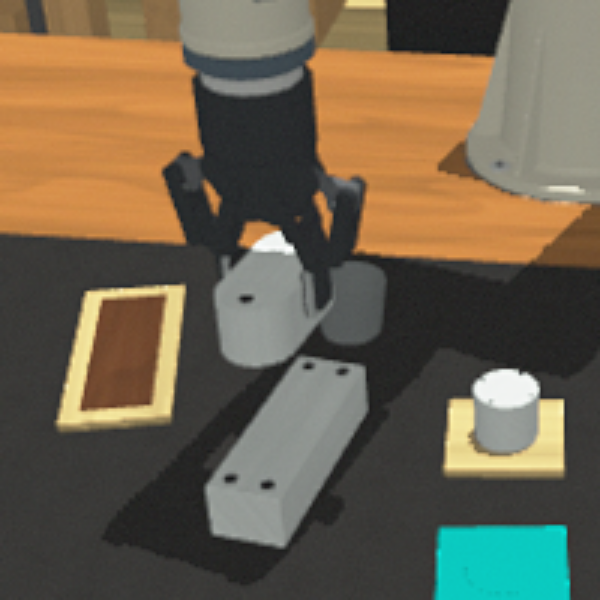

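The oblong is lifted level. Carry it to its board, turning 22.8°.

```bash
python3 -m creep '44 -1 0.1 0 0; 44 -3 0.3 0 -2; 44 -5.5 0.5 0 -4; 44 -8 0.8 0 -6; 44 -10.5 1 0 -8; 44 -13 1.3 0 -10; 44 -15.5 1.5 0 -12; 44 -18 1.8 0 -14; 44 -20.5 2 0 -16; 44 -23 2.3 0 -18; 44 -25.5 2.5 0 -20; 44 -28 2.8 0 -21.5; 44 -30.5 3 0 -22.5; 44 -32.5 3.2 0 -22.8; 44 -33.5 3.3 0 -22.8; 44 -33.5 3.3 0 -22.8; 44 -33.5 3.3 0 -22.8'
python3 -m creep '44 0 0 1 0; 44 0 0 3 0; 44 0 0 5 0; 44 0 0 7 0; 44 0 0 9 0; 44 0 0 10.3 0; 44 0 0 11 0; 44 0 0 11.4 0; 44 0 0 11.6 0; 44 0 0 11.6 0; 44 0 0 11.6 0'
python3 - <<'E'
from h import *
p,d=grab_frame("scene"); c=p[200:350,300:450]; cv2.imwrite("pics/d2.png",cv2.resize(c,None,fx=4,fy=4))
to(611,163.4,192,-78)
E
```

```text
clock: 24.95
eef_pos: [611.0, 162.7, 318.8]
tcp_rot: [3.14, 0.002, -1.361]
contact_force: [-0.4, -0.2, -1.0]
opening: 0.603
clock: 26.05
eef_pos: [611.0, 163.1, 203.5]
tcp_rot: [3.141, 0.002, -1.36]
contact_force: [-0.3, 0.2, -0.3]
opening: 0.602
t 26.1 pose [611.  163.  203.5] [ 1.7996e+02  1.4000e-01 -7.7950e+01] open 0.606 F [ 0.2  0.1 -0.4]
shift cm [-0.03 -0.01  1.15] turn 0.0 q [0.26 0.6  1.75 0.   0.79 1.62]
```

View pics/d2.png

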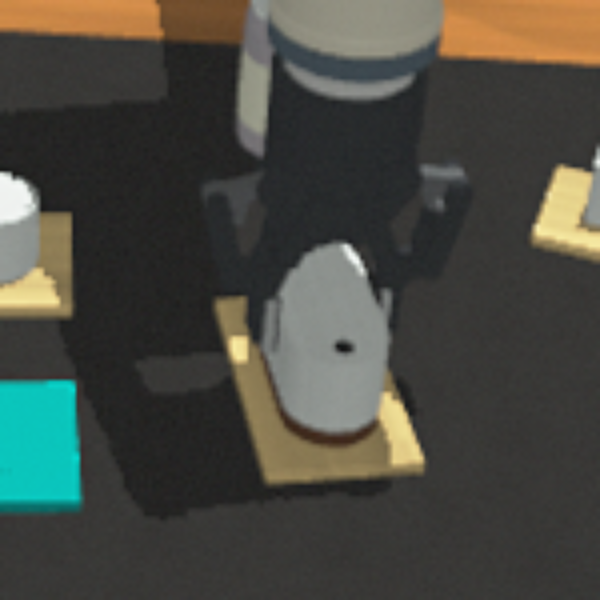

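The oblong hovers in line over its inlay, with the brown sliver at (330,435). Set it down and release.

```bash
python3 -m creep '44 0 0 0.3 0; 44 0 0 0.6 0; 44 0 0 0.85 0; 44 0 0 1 0; 44 0 0 1.1 0; 44 0 0 1.15 0; 44 0 0 1.15 0'
```

```text
clock: 26.8
eef_pos: [610.9, 163.0, 192.2]
tcp_rot: [3.141, 0.002, -1.36]
contact_force: [-1.8, -0.9, 3.5]
opening: 0.604
```

```bash
python3 -m creep '64 0 0 0 0; 70 0 0 0 0; 78 0 0 0 0; 86 0 0 0 0; 94 0 0 0 0; 100 0 0 0 0; 100 0 0 0 0; 100 0 0 -1 0; 100 0 0 -3 0; 100 0 0 -6 0; 100 0 0 -9 0; 100 0 0 -12 0; 100 0 0 -12 0'
python3 - <<'E'
from h import *
p,d=grab_frame("scene"); c=p[120:320,280:480]; cv2.imwrite("pics/d3.png",cv2.resize(c,None,fx=3,fy=3))
for n in("scene","top"):
    p,d=grab_frame(n)
    C=cloud(n,d); m=(np.hypot(C[...,0]-611,C[...,1]-163)<80)&(abs(C[...,2]-52)<4); print(n,rect(C[m][:,:2]) if m.any() else 0)
    m=(np.hypot(C[...,0]-580,C[...,1]+171)<110)&(abs(C[...,2]-44)<3); Q=C[m]; print(n,rect(Q[:,:2]),Q.mean(0))
to(576.5,-172,310,-99)
E
```

```text
clock: 28.1
eef_pos: [612.6, 163.2, 317.4]
tcp_rot: [-3.135, 0.003, -1.36]
contact_force: [0.2, 0.2, 0.1]
opening: 1.001
scene (array([612.2, 163. ]), 115.1, 52.8, 13.1)
scene (array([ 577.1, -173.3]), 173.4, 57.2, -8.9) [ 583.87908696 -174.19540419   43.44606033]
top (array([597.8, 139.4]), 49.9, 6.0, 11.4)
top (array([ 575.3, -171.3]), 169.7, 56.2, -8.7) [ 574.21341593 -170.62505759   43.99853895]
t 28.25 pose [610.8 162.7 312.2] [ 1.7994e+02  1.4000e-01 -7.7950e+01] open 1.002 F [ 0.1  0.5 -1.2]
shift cm [32.02 10.34  0.16] turn 21.1 q [0.26 0.46 1.7  0.   0.99 1.62]
```

View pics/d3.png

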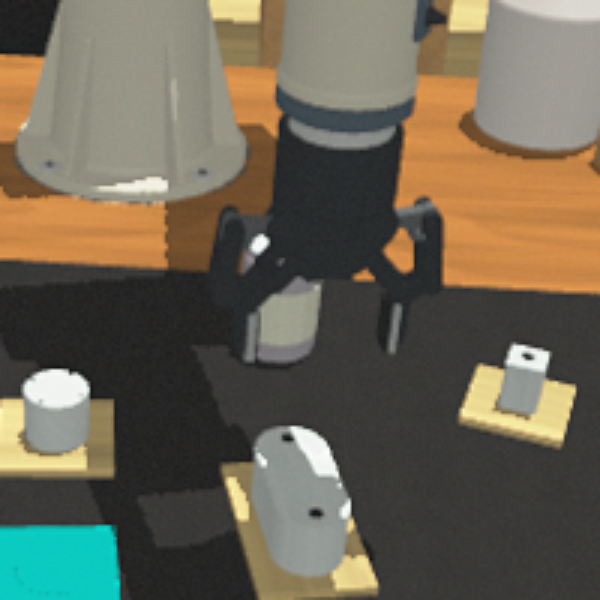

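The oblong is on its board. The channel measures (576.2,-172.3) at -8.8°. Moving there.

```bash
python3 -m creep '100 2 0.6 0 1; 100 5 1.6 0 3; 100 8 2.6 0 5; 100 11 3.5 0 7; 100 14 4.5 0 9; 100 17 5.5 0 11; 100 20 6.5 0 13; 100 23 7.4 0 15; 100 26 8.4 0 17; 100 29 9.4 0 19; 100 31 10 0 21; 100 32 10.3 0 21; 100 32 10.3 0 21; 100 32 10.3 0 21'
python3 -c "
from h import *
to(576.2,-172.3,184.5,-98.8)"
```

```text
clock: 29.65
eef_pos: [576.8, -171.1, 310.9]
tcp_rot: [3.139, 0.002, -1.726]
contact_force: [0.5, -0.1, 0.0]
opening: 1.001
t 29.65 pose [ 576.8 -171.1  310.9] [ 1.7983e+02  1.4000e-01 -9.8920e+01] open 1.001 F [ 0.5 -0.1  0. ]
shift cm [ 0.16  0.   12.64] turn -0.1 q [-0.29  0.42  1.76  0.    0.96  1.43]
```

```bash
python3 -m creep '100 0.1 0 1 0; 100 0.15 0 3 0; 100 0.15 0 5 0; 100 0.15 0 7 0; 100 0.15 0 9 0; 100 0.15 0 11 0; 100 0.15 0 12 0; 90 0.15 0 12.6 0; 84 0.15 0 12.6 0; 79 0.15 0 12.6 0; 75 0.15 0 12.6 0; 71 0.15 0 12.6 0; 67 0.15 0 12.6 0; 64 0.15 0 12.6 0; 60 0.15 0 12.6 0; 54 0.15 0 12.6 0; 48 0.15 0 12.6 0; 48 0.15 0 12.6 0; 48 0.15 0 12.6 0' 30
python3 -m creep '48 0 0 0 0; 48 0 0 0 0; 48 0 0 -0.3 0; 48 0 0 -0.6 0; 48 0 0 -1 0; 48 0 0 -1.5 0; 48 0 0 -1.5 0; 48 0 0 -1.5 0' 50
python3 - <<'E'
from h import *
p,d=grab_frame("scene"); c=p[120:320,130:330]; cv2.imwrite("pics/e1.png",cv2.resize(c,None,fx=3,fy=3))
C=cloud("scene",d); m=(np.hypot(C[...,0]-580,C[...,1]+171)<100)&(C[...,2]>40)&(C[...,2]<78); m[:, :]&=True
Q=C[m]; a=np.radians(-8.8); s=(Q[:,:2]-[576,-172])@[np.cos(a),np.sin(a)]
for lo,hi in((-85,-60),(-60,-40),(30,50),(50,70),(70,85)):
    k=(s>lo)&(s<hi); print(lo,hi,k.sum(),np.median(Q[k][:,2]) if k.any() else None)
to(445,-348.2,310,-76)
E
```

```text
clock: 31.55
eef_pos: [576.4, -172.4, 185.6]
tcp_rot: [3.14, 0.002, -1.726]
contact_force: [-0.4, -0.2, 6.7]
opening: 0.65
clock: 32.35
eef_pos: [576.5, -172.4, 200.9]
tcp_rot: [3.14, 0.002, -1.727]
contact_force: [0.8, 0.6, -0.8]
opening: 0.648
-85 -60 16 58.351984707113374
-60 -40 17 58.169294628308755
30 50 179 58.407214286029635
50 70 183 58.40483660908422
70 85 199 57.68440225346735
t 32.4 pose [ 576.4 -172.4  200.7] [ 1.7989e+02  1.3000e-01 -9.8920e+01] open 0.646 F [ 0.3  0.6 -1.4]
shift cm [ 19.38  10.28 -10.95] turn -22.9 q [-0.29  0.57  1.82  0.    0.75  1.43]
```

View pics/e1.png

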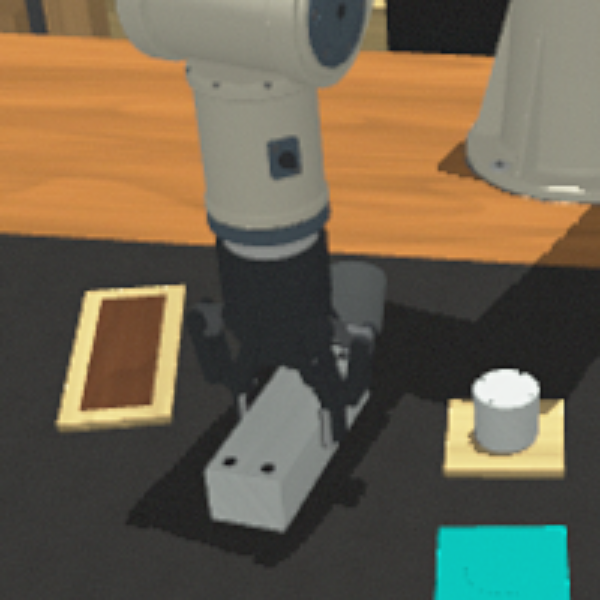

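The channel is level at a 58–59 mm top along its whole length. Lift it and carry it over.

```bash
python3 -m creep '48 0 0 -1 0; 48 0 0 -3 0; 48 0 0 -5 0; 48 0 0 -7 0; 48 0 0 -9 0; 48 1 0.5 -9.5 -1; 48 3 1.6 -9.5 -3; 48 5 2.6 -9.5 -5; 48 7 3.7 -9.5 -7; 48 9 4.8 -9.5 -9; 48 11 5.8 -9.5 -11; 48 13 6.9 -9.5 -14; 48 15 8 -9.5 -17; 48 17 9 -9.5 -20; 48 18.5 9.8 -9.5 -22; 48 19.4 10.3 -9.5 -23; 48 19.4 10.3 -9.5 -23; 48 19.4 10.3 -9.5 -23'
python3 -c "
from h import *
to(445,-348.2,193.7,-75.9)"
```

```text
clock: 34.2
eef_pos: [444.8, -348.3, 295.8]
tcp_rot: [3.141, 0.003, -1.326]
contact_force: [0.1, 0.6, -1.4]
opening: 0.646
t 34.2 pose [ 444.8 -348.3  295.8] [ 1.7997e+02  1.5000e-01 -7.5990e+01] open 0.646 F [ 0.1  0.6 -1.4]
shift cm [ 0.03 -0.03 10.21] turn -0.1 q [-0.67  0.39  1.86  0.    0.9   0.66]
```

```bash
python3 -m creep '48 0 0 1 0; 48 0 0 3 0; 48 0 0 5 0; 48 0 0 7 0; 48 0 0 8.2 0; 48 0 0 9 0; 48 0 0 9.2 0; 48 0 0 9.2 0; 48 0 0 9.2 0'
python3 - <<'E'
from h import *
for n in("scene","top"):
    p,d=grab_frame(n); C=cloud(n,d); m=(np.hypot(C[...,0]-445,C[...,1]+348)<110)&(abs(C[...,2]-62)<4); Q=C[m]; print(n,rect(Q[:,:2]),Q.mean(0))
    if n=="scene": c=p[150:300,90:240]; cv2.imwrite("pics/e2.png",cv2.resize(c,None,fx=4,fy=4))
to(445,-348.2,193.7,-75.9)
E
```

```text
clock: 35.1
eef_pos: [445.0, -348.2, 204.5]
tcp_rot: [-3.141, 0.002, -1.326]
contact_force: [-0.9, -0.5, -0.6]
opening: 0.647
scene (array([ 450.8, -345.7]), 169.5, 82.8, 23.6) [ 465.8736958  -343.76691277   62.12891616]
top (array([ 444.5, -344.6]), 170.3, 57.3, 13.6) [ 452.13218543 -339.0823722    62.56430692]
t 35.2 pose [ 444.9 -348.2  204.6] [-1.7999e+02  1.0000e-01 -7.5990e+01] open 0.643 F [-0.1 -0.8 -0.4]
shift cm [-0.   -0.01  1.09] turn -0.1 q [-0.67  0.53  1.9   0.    0.72  0.66]
```

View pics/e2.png

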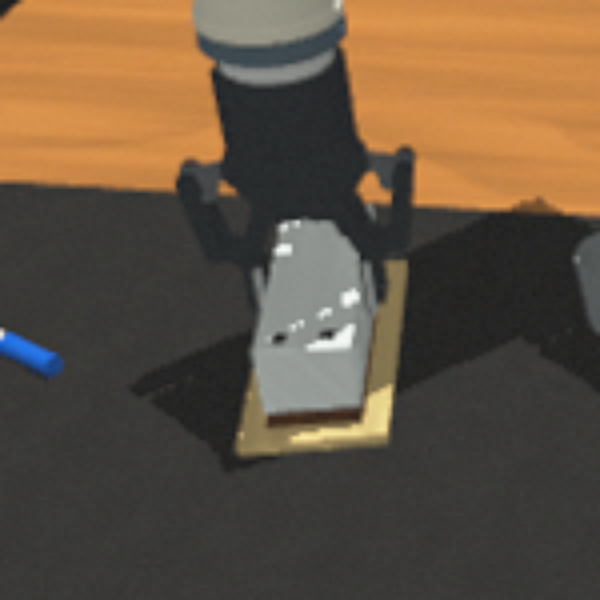

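The channel lies parallel over its inlay, with brown strips at (315,415) and (372,340). Lower and release.

```bash
python3 -m creep '48 0 0 0.3 0; 48 0 0 0.6 0; 48 0 0 0.8 0; 48 0 0 0.95 0; 48 0 0 1.05 0; 48 0 0 1.1 0; 48 0 0 1.1 0'
```

```text
clock: 35.9
eef_pos: [444.9, -348.2, 193.8]
tcp_rot: [-3.142, 0.002, -1.326]
contact_force: [-1.1, 0.8, 2.9]
opening: 0.644
```

```bash
python3 -m creep '68 0 0 0 0; 74 0 0 0 0; 80 0 0 0 0; 86 0 0 0 0; 94 0 0 0 0; 100 0 0 0 0; 100 0 0 0 0; 100 0 0 -1 0; 100 0 0 -3 0; 100 0 0 -6 0; 100 0 0 -9 0; 100 0 0 -13 0; 100 0 0 -17 0; 100 0 0 -20 0; 100 0 0 -20 0'
python3 - <<'E'
from h import *
B=dict(square=((442.2,345.2),40),cap=((525.2,-19.6),45),oblong=((611,163.4),75),channel=((445,-348.2),105))
for n in("scene","top"):
    p,d=grab_frame(n); cv2.imwrite(f"pics/f_{n}.png",p); C=cloud(n,d)
    for k,(b,r) in B.items():
        m=(np.hypot(C[...,0]-b[0],C[...,1]-b[1])<r)&(abs(C[...,2]-52)<4); print(n,k,rect(C[m][:,:2]) if m.sum()>5 else 0, C[m][:,2].mean().round(1))
to(445,-348.2,193.7,-75.9)
E
```

```text
clock: 37.4
eef_pos: [445.9, -349.3, 399.2]
tcp_rot: [-3.136, -0.005, -1.326]
contact_force: [-0.2, 0.1, -0.5]
opening: 1.003
scene square (array([442.2, 345. ]), 34.4, 29.4, -16.1) 51.1
scene cap (array([526.4, -19.3]), 49.1, 49.0, 31.4) 51.1
scene oblong (array([611.7, 163. ]), 113.5, 53.1, 11.8) 51.3
scene channel (array([ 446.8, -347.5]), 177.4, 56.5, 14.0) 51.4
top square (array([442.2, 347.1]), 30.3, 30.3, 71.8) 52.3
top cap (array([524.4, -16.7]), 46.9, 46.8, -89.7) 52.0
top oblong (array([610.2, 165.7]), 111.4, 52.4, 11.6) 52.2
top channel (array([ 444.1, -344.9]), 170.3, 57.4, 14.2) 51.8
t 37.5 pose [ 444.9 -348.5  394.8] [-1.7993e+02  2.0000e-02 -7.6000e+01] open 1.002 F [-0.3 -0.1 -0.1]
shift cm [-2.000e-02  1.000e-02  2.011e+01] turn -0.1 q [-0.67  0.27  1.77  0.    1.1   0.66]
```

View pics/f_scene.png

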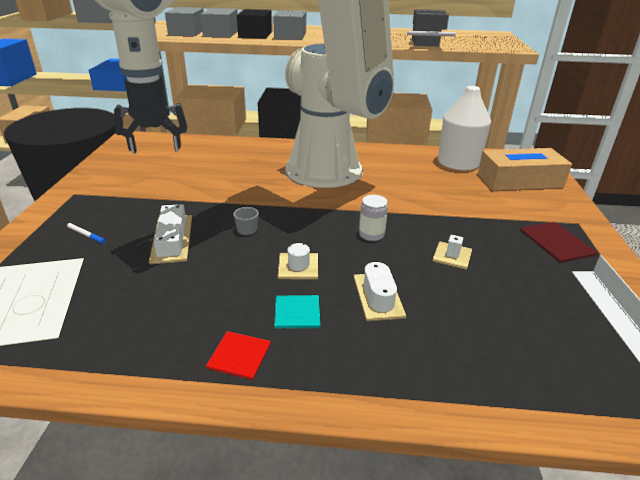

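All four covers stand on their own boards at (171,232), (298,258), (379,288) and (455,248). They are upright, with tops at 51–52 mm, within about 4 mm and 1° of the inlays in both views. The can (373,218) and the cup (246,221) are where they were, and the gripper is empty and clear. Handing in.

```bash
python3 -c "
from rig import *
print(sign_off())"
```

```text
the job is handed in; nothing more can be done
None
```

I took the stack apart from the top down (square, cap, oblong, channel), set each cover on its own inlay and let go, then handed the job in at about 37.5 s of the 115 s allowed. The hand-in reports no verdict, so these are my own last checks:

- **Position:** compared with the inlay centres in the same camera, the covers were about 1–4 mm off (12 mm allowed).
- **Height and angle:** cover tops measured 51–52 mm, where 52 mm is resting on the board. The oblong, channel and square were turned within about 2° of their inlays.
- **Bystanders:** the can and the cup look unmoved in the final scene picture. The gripper was open and about 20 cm above the last cover.
- **Disagreements:** the two cameras differed from each other by 2–4 mm, which fits the stated calibration, so I averaged them. With the channel held just above its board, both views showed it a few mm off and the scene view's angle was spoiled by the fingers. After release, both views showed it within about 4 mm and 0.2° of the inlay.

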